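# Sort the horn maker's parts into their trays

## Task

Clear the mixed parts off the horn maker's bench: stand the two solid steel dent plugs in the long narrow tray, the two brass tube ferrules in the square tray, and the mouthpiece, rim down, in the round dish. Everything must stand upright on the floor of its tray. Do not knock over the glass jar or the horn bell.

Things in the scene. Friction and masses are not known exactly. Their poses are not given: they have to be found in the camera images.
- plug_large: Origin at the centre of its underside, z axis up along its axis; round, so its yaw means nothing. Stands upright and loose on the bench at the start. Large dent plug: a solid dark steel barrel without a hole, 60 mm tall, 40 mm in diameter between heights 12 and 46 mm, tapering to 33 mm at the foot and 30 mm at the top. About 0.45 kg.
- plug_small: Origin at the centre of its underside, z axis up along its axis; round, so its yaw means nothing. Stands upright and loose on the bench at the start. Small dent plug: the same solid dark steel barrel, 46 mm tall, 30 mm in diameter between heights 12 and 32 mm, tapering to 25 mm at the foot and 22 mm at the top. About 0.22 kg.
- ferrule_large: Origin at the centre of its underside, z axis up along its axis; round, so its yaw means nothing. Stands upright and loose on the bench at the start. Large ferrule: a short open brass tube standing on end, 40 mm tall, 34 mm outer and 27 mm inner diameter. About 0.06 kg.
- ferrule_small: Origin at the centre of its underside, z axis up along its axis; round, so its yaw means nothing. Stands upright and loose on the bench at the start. Small ferrule: a brass tube standing on end, 50 mm tall, 26 mm outer and 20 mm inner diameter. About 0.05 kg.
- mouthpiece: Origin at the centre of its underside, z axis up along its axis; round, so its yaw means nothing. Stands upright and loose on the bench at the start. Silver-plated mouthpiece standing on its rim with the shank pointing up: 80 mm tall; rim 38 mm in diameter at the foot, cup narrowing to 12 mm at height 34 mm, above that a plain shank 12 mm thick up to the top: grip it there. About 0.11 kg.
- tray_long: Long narrow shallow tray of green plastic, fixed to the bench: outside 86 mm (its x) by 180 mm (its y), 18 mm high, walls and floor 4 mm thick. Origin at the centre of its underside, so its inner floor is 4 mm above the origin and its rim 18 mm. Yaw up to 0.2 rad either way. The dent plugs belong here.
- tray_square: Square shallow tray of green plastic, fixed to the bench: outside 140 mm by 140 mm, 18 mm high, walls and floor 4 mm thick. Origin at the centre of its underside; x and y axes parallel to its sides. Yaw up to 0.2 rad either way. The ferrules belong here.
- dish: Round shallow dish of green plastic, fixed to the bench: 120 mm in diameter outside, 18 mm high, walls and floor 4 mm thick. Origin at the centre of its underside. The mouthpiece belongs here.
- bell: Small brass horn bell standing mouth down on the bench, loose, to be left standing: 150 mm tall, 116 mm in diameter at the foot, 22 mm at the top. Origin at the centre of its underside. It stands beside one of the trays.
- jar: Small closed glass jar with a white cap, loose, to be left standing: 42 mm in diameter, 60 mm tall. Origin at the centre of its underside. It stands among the things to be sorted, which with it form two rows of three about 115 mm apart.

How it is judged (in metres and radians):
At the end, for the whole second after the job is handed in: Plugs in the long tray, ferrules in the square tray, mouthpiece in the dish: each centre inside the walls (dish: within 50 mm of its centre), foot less than 9 mm above the tray's underside, axis within 0.12 rad of vertical, released and at rest (x of plug_large in the frame of tray_long between -0.039 and 0.039 m and y of plug_large in the frame of tray_long between -0.086 and 0.086 m and z of each of plug_large, plug_small in the frame of tray_long below 0.009 m and angle between each of plug_large, plug_small, ferrule_large, ferrule_small, mouthpiece's own z axis and vertical below 0.12 rad and linear speed of each of plug_large, plug_small, ferrule_large, ferrule_small, mouthpiece below 0.02 m/s and angular speed of each of plug_large, plug_small, ferrule_large, ferrule_small, mouthpiece below 0.2 rad/s and x of plug_small in the frame of tray_long between -0.039 and 0.039 m and y of plug_small in the frame of tray_long between -0.086 and 0.086 m and x of ferrule_large in the frame of tray_square between -0.066 and 0.066 m and y of ferrule_large in the frame of tray_square between -0.066 and 0.066 m and z of each of ferrule_large, ferrule_small in the frame of tray_square below 0.009 m and x of ferrule_small in the frame of tray_square between -0.066 and 0.066 m and y of ferrule_small in the frame of tray_square between -0.066 and 0.066 m and horizontal distance between mouthpiece and dish below 0.05 m and z of mouthpiece in the frame of dish below 0.009 m); the robot touches nothing.
It fails at once if the glass jar is knocked over (leans by more than 0.5 rad) (angle between jar's own z axis and vertical above 0.5 rad).
It fails at once if the horn bell is knocked over (leans by more than 0.5 rad) (angle between bell's own z axis and vertical above 0.5 rad).
It also fails if it takes over 133 s, if anything falls off the work surface, if the arm or the gripper's body presses on something with over 40 N, if the wrist force passes 120 N, or if a joint passes its speed limit or range.

## Robot

A 7-joint arm with a two-finger parallel gripper is mounted at the origin on the work surface. World frame = base frame: x ahead of the robot, y to its left, z up, the work surface at z = 0. Lengths are in mm, angles in rad, forces in N, time in s.
With the tool pointing down it reaches from about 400 to 925 mm from the base axis. Payload 5.6 kg.
Tool frame: the origin (TCP) lies at the very end of the fingers, on their centre line; the grasp point (between the pads) lies 19 mm behind it; z points along the fingers, x is the direction in which the jaws open and shut, and the axes are right-handed (so a half turn about z gives the same grasp; the last joint's range is limited). The gripper opens to 85 mm and grips with 20 to 120 N. Pads are 22 mm wide; open, the fingers measure 114 mm over their backs; the gripper's body (76 mm by 85 mm) begins 54 mm behind the grasp point. The pads swing forward as they close: fully open they stand 13 mm farther back than shut.
Start: joints at [1.217, 0.468, -0.012, 1.603, 0.006, 1.071, -0.056], TCP at [198.742, -618.878, 231.29] pointing down, gripper open.
Joint ranges: [-2.53, 2.53], [-0.31, 2.02], [-1.57, 1.55], [0.28, 2.44], [-1.29, 4.43], [0.15, 1.84], [-2.92, 2.92]. Speed limits (rad/s): [2.57, 2.57, 3.14, 3.14, 3.14, 3.14, 3.14].

## Interface

Orientations are given as [roll, pitch, yaw] about the fixed x, y, z axes, in that order (R = Rz(yaw) Ry(pitch) Rx(roll)).
In Python, from station import get_obs, optics, arm gives the robot as it stands. The module is installed in compiled form; this text tells all that it offers.
- The arm moves only by the tool jog_arm, never from a script. Its argument "steps" is a list of rows, each an object with "slide": the shift along the tool's x, y, z in mm, a list of three; "rot": the turn, a rotation vector about the tool's x, y, z in rad, a list of three; "claw": the gripper's target within -1 to 1 (fully open at 1, half-way at 0, shut at -1). In form: [{"slide": [dx, dy, dz], "rot": [wx, wy, wz], "claw": claw}, ...]. A call has 1 to 20 rows; each row shifts and turns the commanded pose from where the row before left it, along the tool's axes as they then stand; what a row does not reach is not made up. A row lasts 1/12 s, in which the tool goes at most 41.7 mm and 7.16 degrees, less where a joint would pass 70% of its speed; a pose out of reach is approached as far as the arm can. A call is refused whole if a number of a shift passes 41.7 or a number of a turn 0.125, either way. A call with a gripper value outside its range is refused whole. The fingers move at their own pace and stop on an object; "force" is the grip in N (left out, the last holds). Time passes only in rows, so rows that do not move let the fingers close. It gives the time, the measured TCP pose, the force and the opening at its end, in the units of the state.
- get_obs(): the state, without advancing time (a new reading comes with each control period).
- optics.snapshot(name): name is "side" or "top"; returns a dict with "frame" (384x512x3 uint8, red, green, blue), "depth" (384x512 float32, mm along the optical axis (not along the pixel's ray), 0 where there is no reading), "fx", "fy", "cx", "cy" (pixels), "extrinsics" (4x4, takes a point from camera to world coordinates). Camera axes: x right, y up, looking along -z (the intrinsics and any distortion apply to the point x, -y, -z); pixel columns grow to the right and rows downward; lengths in mm; the calibration is good to about 2 mm. A picture is of the moment at which its call begins.
- arm.close_job(): hands the job in, once; it reports no verdict.
The state is a dict: "clock": time; "qpos": joint angles; "joint_velocities": joint speeds; "joint_torque": joint torques, N m; "ee_pos": TCP position; "eef_rot": TCP orientation; "contact_force": force on the tool from outside, world axes, zero at the start; "wrist_torque": the same for the moment, N m; "gripper_width": opening from 0.0 (shut) to 1.0 (fully open).
Only numpy, scipy, OpenCV 4.12 (cv2) and the standard library are available. Lean on these libraries where they do the work, as an engineer would, in place of code of your own. Each camera call takes 0.05 s, during which the arm holds its last target.

## Working session

There is one attempt and no reset: what is moved stays moved. The work goes in short steps, Python scripts to look and compute and a tool call to move; the robot and the scene stay as the last step left them, time stands still between calls to the robot, and variables do not carry over. Pictures are saved under pics/ and viewed, and the job is handed in when it is done.

Besides the shell and the picture viewer there is one more tool, called after "Request:" as name([rows], argument=value, ...), one row to a line, values as JSON. jog_arm: Moves the arm, as the interface text tells. Its arguments: {"type":"object","properties":{"steps":{"type":"array","items":{"type":"object","properties":{"slide":{"type":"array","items":{"type":"number"}},"rot":{"type":"array","items":{"type":"number"}},"claw":{"type":"number"}}}},"force":{"type":"number"}},"required":["steps"]}

```bash
mkdir -p pics; python3 - <<'E'
from station import get_obs, optics, arm
import cv2,numpy as np
o=get_obs()
for k,v in o.items(): print(k,v)
for n in("top","side"):
    s=optics.snapshot(n); cv2.imwrite(f"pics/{n}0.png",s["frame"][...,::-1]); np.savez(f"{n}0.npz",**s)
    print(n,s["fx"],s["fy"],s["cx"],s["cy"],s["extrinsics"],[k for k in s])
E
```

```text
clock 0.0
qpos [ 1.21700672  0.46840341 -0.01157312  1.60369726  0.0060012   1.07142596
 -0.05630487]
joint_velocities [-0.00165714  0.00180152 -0.00255488 -0.00067089 -0.00134071 -0.00117523
  0.00040682]
joint_torque [-1.28857922e-03 -5.32391310e+01  2.05619767e-02 -2.51309180e+01
  1.14544749e-02  7.62344658e-03  4.97026367e-07]
ee_pos [ 198.50603893 -618.30999872  230.29084472]
eef_rot [ 3.14144767e+00  1.89435767e-03 -1.26010125e+00]
contact_force [-0.61499951  0.5214677  -0.32043172]
wrist_torque [ 0.02414642  0.02465355 -0.04835965]
gripper_width 1.0009715336902154
top 403.5599196343986 403.5599196343986 258.38362309693747 192.98861241710665 [[-4.38166698e-03  9.90206372e-01 -1.39542618e-01  3.70231177e+02]
 [-9.99982069e-01 -4.90836876e-03 -3.43056206e-03 -1.15618817e+01]
 [-4.08189104e-03  1.39525084e-01  9.90210124e-01  9.75677691e+02]
 [ 0.00000000e+00  0.00000000e+00  0.00000000e+00  1.00000000e+00]] ['frame', 'depth', 'fx', 'fy', 'cx', 'cy', 'extrinsics']
side 347.12944318838163 347.12944318838163 261.2632420713664 192.96594566797606 [[ 7.40614876e-01  4.62547781e-01 -4.87379889e-01  1.55354071e+02]
 [-6.71895430e-01  5.17136026e-01 -5.30213977e-01 -3.56575063e+02]
 [ 6.79239990e-03  7.20152679e-01  6.93782374e-01  5.06195154e+02]
 [ 0.00000000e+00  0.00000000e+00  0.00000000e+00  1.00000000e+00]] ['frame', 'depth', 'fx', 'fy', 'cx', 'cy', 'extrinsics']
```

View pics/top0.png

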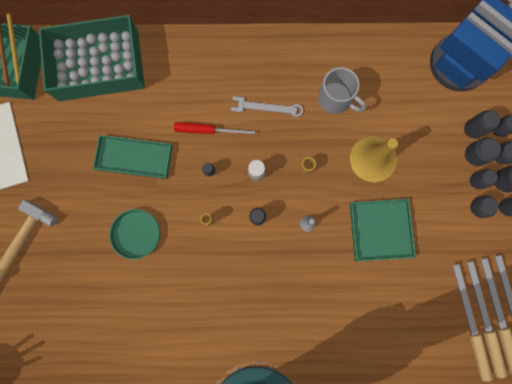

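View pics/side0.png

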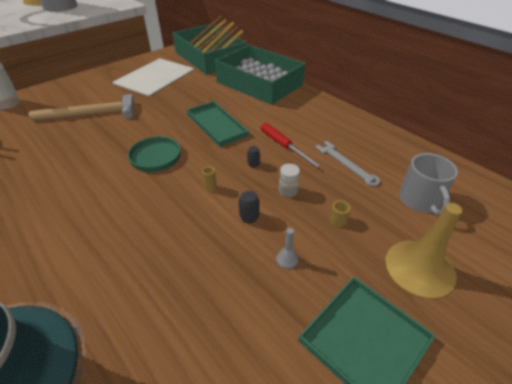

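The top picture shows, at (column, row):
- **Parts:** small plug (208,169), large ferrule (309,164), small ferrule (206,218), large plug (257,216), mouthpiece (308,223).
- **Obstacles:** jar (257,169), bell (373,160).
- **Trays:** long tray (133,157), dish (135,233), square tray (383,229).

The side view agrees with this layout. Next I'll measure positions from depth.

```bash
cat > h.py <<'E'
import numpy as np,cv2
from station import get_obs, optics, arm
def cloud(s):
    h,w=s["depth"].shape; v,u=np.mgrid[:h,:w]; d=s["depth"]
    p=np.stack([(u-s["cx"])/s["fx"]*d,-(v-s["cy"])/s["fy"]*d,-d],-1)
    E=np.asarray(s["extrinsics"]); return p@E[:3,:3].T+E[:3,3]
def circ(xy):
    c,r=cv2.minEnclosingCircle(xy.astype(np.float32)); return np.round(c,1),round(r,1)
E
python3 - <<'E'
from h import *
T=cloud(dict(np.load("top0.npz"))); 
for (u,v) in [(230,190),(340,200),(180,230),(420,300)]: print("bench",T[v,u].round(1))
S=cloud(dict(np.load("side0.npz"))); 
for (u,v) in [(220,240),(300,300),(100,150)]: print("benchS",S[v,u].round(1))
seeds=dict(plug_s=(208,169,20),jar=(257,169,20),fer_l=(309,164,18),bell=(373,160,40),fer_s=(206,218,18),plug_l=(257,216,18),mouth=(308,223,20))
for n,(u,v,r) in seeds.items():
    p=T[v-r:v+r,u-r:u+r].reshape(-1,3); z=p[:,2]; zm=np.percentile(z[z>8],97)
    top=p[z>zm-6]
    # side view points near
    c,rr=circ(top[:,:2]); q=S.reshape(-1,3); m=(np.hypot(q[:,0]-c[0],q[:,1]-c[1])<35)&(q[:,2]>8)
    qt=q[m]; zs=np.percentile(qt[:,2],97) if len(qt) else 0
    c2=circ(qt[qt[:,2]>zs-6][:,:2]) if len(qt) else None
    print(n,"ztop",zm.round(1),"top",c,rr,"med",np.median(top[:,:2],0).round(1),len(top),"all",circ(p[z>10][:,:2]),"side",zs.round(1),c2)
fr=np.load("top0.npz")["frame"]; hsv=cv2.cvtColor(fr,cv2.COLOR_RGB2HSV)
g=cv2.inRange(hsv,(65,80,40),(95,255,255))
for n,(u,v,r) in dict(tray_long=(133,157,48),dish=(135,233,35),tray_sq=(383,229,42)).items():
    m=np.zeros_like(g); m[v-r:v+r,u-r:u+r]=g[v-r:v+r,u-r:u+r]
    k,l,st,_=cv2.connectedComponentsWithStats(m); i=l[v,u]; p=T[l==i]
    print(n,st[i],"z pct",np.percentile(p[:,2],[2,50,98]).round(1))
    rim=p[p[:,2]>11]; print(" rect",cv2.minAreaRect(p[:,:2].astype(np.float32)),"rim",cv2.minAreaRect(rim[:,:2].astype(np.float32)),len(rim),circ(rim[:,:2]))
E
```

```text
bench [515.2  61.1   1.4]
bench [ 489.4 -206.5    1. ]
bench [418.5 181.2   0.6]
bench [ 251.9 -386.7    0.4]
benchS [ 3.705e+02 -1.160e+01  1.000e-01]
benchS [ 3.917e+02 -1.930e+02  1.000e-01]
benchS [322.  396.4   1.3]Traceback (most recent call last):
  File "<stdin>", line 14, in <module>
AttributeError: 'int' object has no attribute 'round'
```

```bash
python3 - <<'E'
from h import *
T=cloud(dict(np.load("top0.npz"))); S=cloud(dict(np.load("side0.npz")))
seeds=dict(plug_s=(208,169,20),jar=(257,169,20),fer_l=(309,164,18),bell=(373,160,40),fer_s=(206,218,18),plug_l=(257,216,18),mouth=(308,223,20))
q=S.reshape(-1,3)
for n,(u,v,r) in seeds.items():
    p=T[v-r:v+r,u-r:u+r].reshape(-1,3); z=p[:,2]; zm=np.percentile(z[z>8],97)
    top=p[z>zm-6]; c,rr=circ(top[:,:2])
    m=(np.hypot(q[:,0]-c[0],q[:,1]-c[1])<40)&(q[:,2]>8); qt=q[m]
    zs=round(float(np.percentile(qt[:,2],97)),1) if len(qt) else 0
    c2=circ(qt[qt[:,2]>zs-6][:,:2]) if len(qt) else None
    print(n,"ztop",zm.round(1),"top",c,rr,"med",np.median(top[:,:2],0).round(1),len(top),"all",circ(p[z>10][:,:2]),"side",zs,c2)
fr=np.load("top0.npz")["frame"]; hsv=cv2.cvtColor(fr,cv2.COLOR_RGB2HSV)
g=cv2.inRange(hsv,(65,80,40),(95,255,255))
for n,(u,v,r) in dict(tray_long=(133,157,48),dish=(135,233,35),tray_sq=(383,229,42)).items():
    m=np.zeros_like(g); m[v-r:v+r,u-r:u+r]=g[v-r:v+r,u-r:u+r]
    k,l,st,_=cv2.connectedComponentsWithStats(m); i=l[v,u]; p=T[l==i]
    print(n,st[i],"z pct",np.percentile(p[:,2],[2,50,98]).round(1))
    rim=p[p[:,2]>11]; print(" rect",cv2.minAreaRect(p[:,:2].astype(np.float32)),"rim",cv2.minAreaRect(rim[:,:2].astype(np.float32)),len(rim),circ(rim[:,:2]))
E
```

```text
plug_s ztop 975.7 top [370.2 -11.6] 0.0 med [370.2 -11.6] 7 all (array([474.2,  50. ]), 120.8) side 0 None
jar ztop 63.8 top [473.6  -3.9] 103.7 med [559.4  -3.2] 206 all (array([473.6,  -3.9]), 103.7) side 61.5 (array([447.5,  -4.9]), 16.4)
fer_l ztop 975.7 top [370.2 -11.6] 0.0 med [370.2 -11.6] 6 all (array([479.2, -73.8]), 125.5) side 0 None
bell ztop 152.0 top [ 485. -155.] 183.7 med [ 588.9 -287.1] 121 all (array([ 498. , -165.4]), 200.0) side 0 None
fer_s ztop 975.7 top [370.2 -11.6] 0.0 med [370.2 -11.6] 5 all (array([409.1,  56.1]), 78.1) side 0 None
plug_l ztop 63.6 top [417.5  -7.2] 47.4 med [448.7  -6.2] 156 all (array([419.4,  -6. ]), 49.4) side 61.2 (array([445.9,  -5.8]), 16.2)
mouth ztop 975.7 top [370.2 -11.6] 0.0 med [370.2 -11.6] 9 all (array([407.7, -75.1]), 73.7) side 0 None
tray_long [  94  136   78   42 2513] z pct [ 1.5  5.5 20.5]
 rect ((534.920166015625, 172.49960327148438), (475.89886474609375, 132.38046264648438), 63.724365234375) rim ((534.920166015625, 172.49960327148438), (475.89886474609375, 132.38046264648438), 63.724365234375) 369 (array([509.9, 184.8]), 241.0)
dish [ 110  210   50   49 1906] z pct [ 1.5  5.6 20.2]
 rect ((416.5953369140625, 167.58883666992188), (114.24618530273438, 352.0316162109375), 3.470224142074585) rim ((416.5953369140625, 167.58883666992188), (114.24618530273438, 352.0316162109375), 3.470224142074585) 253 (array([393.1, 166.2]), 179.2)
tray_sq [ 350  200   65   61 3443] z pct [ 1.5  5.2 19.8]
 rect ((410.41839599609375, -190.10838317871094), (136.382080078125, 361.25823974609375), 3.4264230728149414) rim ((410.41839599609375, -190.10838317871094), (136.382080078125, 361.25823974609375), 3.4264230728149414) 389 (array([ 412.4, -194.1]), 187.4)
```

Some pixels have no depth reading and have to be masked out. The top camera's z is also about 1 to 2 mm high.

```bash
cat >> h.py <<'E'
def pts(s):
    c=cloud(s); c[s["depth"]<=0]=np.nan; c[c[...,2]>300]=np.nan; return c
E
cat > m.py <<'E'
from h import *
import sys
def main(Ts,Ss):
    T=pts(Ts); S=pts(Ss)
    q=S.reshape(-1,3); q=q[~np.isnan(q[:,0])]
    t=T.reshape(-1,3); t=t[~np.isnan(t[:,0])]
    G=dict(plug_s=(560,112),jar=(555,-4),fer_l=(567,-128),fer_s=(450,110),plug_l=(448,-6),mouth=(440,-120),bell=(588,-287))
    for n,(x,y) in G.items():
        for nm,a in (("top",t),("side",q)):
            b=a[(np.hypot(a[:,0]-x,a[:,1]-y)<(70 if n=="bell" else 42))&(a[:,2]>9)]
            if len(b)<8: print(n,nm,"few",len(b)); continue
            zm=np.percentile(b[:,2],95); k=b[b[:,2]>zm-5]
            print(n,nm,"z",zm.round(1),"topc",*circ(k[:,:2]),"mean",k[:,:2].mean(0).round(1),len(k),"all",*circ(b[:,:2]))
    hsv=cv2.cvtColor(Ts["frame"],cv2.COLOR_RGB2HSV); g=cv2.inRange(hsv,(65,80,40),(95,255,255))
    for n,(u,v,r) in dict(tray_long=(133,157,48),dish=(135,233,35),tray_sq=(383,229,42)).items():
        m=np.zeros_like(g); m[v-r:v+r,u-r:u+r]=g[v-r:v+r,u-r:u+r]
        k,l,st,_=cv2.connectedComponentsWithStats(m); p=T[l==l[v,u]]; p=p[~np.isnan(p[:,0])]
        p=p[(p[:,2]>10)&(p[:,2]<26)].astype(np.float32); print(n,len(p),cv2.minAreaRect(p[:,:2]),circ(p[:,:2]))
main(dict(np.load(sys.argv[1])),dict(np.load(sys.argv[2])))
E
python3 m.py top0.npz side0.npz
```

```text
plug_s top z 49.4 topc [562.5 111.2] 12.1 mean [562.9 111. ] 75 all [563.1 111.5] 15.0
plug_s side z 47.0 topc [561.9 111.8] 12.8 mean [560.1 111.2] 70 all [560.1 111.4] 14.4
jar top z 63.1 topc [559.6  -3.6] 19.0 mean [559.4  -3.5] 195 all [558.3  -3.3] 20.3
jar side z 60.8 topc [557.7  -2.3] 19.5 mean [556.1  -4. ] 204 all [556.6  -3.2] 20.9
fer_l top z 42.9 topc [ 572.6 -127.3] 16.9 mean [ 572.1 -127.6] 56 all [ 573.1 -126.6] 17.7
fer_l side z 40.6 topc [ 570.5 -125.4] 18.1 mean [ 570.1 -126.6] 119 all [ 570.3 -125.2] 18.1
fer_s top z 53.0 topc [443.1 112.9] 12.7 mean [443.5 111.8] 39 all [443.  112.7] 12.7
fer_s side z 50.9 topc [441.5 113.8] 13.6 mean [440.6 113.5] 68 all [440.9 113.9] 13.6
plug_l top z 62.9 topc [449.2  -5.8] 15.9 mean [449.5  -6.1] 150 all [449.4  -5.8] 19.9
plug_l side z 60.9 topc [447.2  -5.7] 16.9 mean [445.8  -6.7] 189 all [446.2  -6. ] 19.5
mouth top z 81.4 topc [ 434.  -125.3] 5.6 mean [ 433.5 -125. ] 23 all [ 433.9 -124.9] 18.5
mouth side z 79.6 topc [ 431.8 -124.5] 5.7 mean [ 430.9 -125.3] 45 all [ 430.1 -125.7] 17.6
bell top z 149.6 topc [ 592.1 -290.1] 11.4 mean [ 591.6 -289.5] 97 all [ 592.1 -289.9] 54.6
bell side z 147.6 topc [ 589.7 -289.8] 11.8 mean [ 587.3 -289.7] 198 all [ 587.2 -288.7] 49.4Traceback (most recent call last):
  File "m.py", line 19, in <module>
    main(dict(np.load(sys.argv[1])),dict(np.load(sys.argv[2])))
    ~~~~^^^^^^^^^^^^^^^^^^^^^^^^^^^^^^^^^^^^^^^^^^^^^^^^^^^^^^^
  File "m.py", line 18, in main
    p=p[(p[:,2]>10)&(p[:,2]<26)].astype(np.float32); print(n,len(p),cv2.minAreaRect(p[:,:2]),circ(p[:,:2]))
                                                                    ~~~~~~~~~~~~~~~^^^^^^^^^
cv2.error: OpenCV(4.12.0) /io/opencv/modules/imgproc/src/convhull.cpp:143: error: (-215:Assertion failed) total >= 0 && (depth == CV_32F || depth == CV_32S) in function 'convexHull'
```

```bash
sed -i 's/cv2.minAreaRect(p\[:,:2\])/cv2.minAreaRect(np.ascontiguousarray(p[:,:2]))/; s/^def circ(xy):/def circ(xy):\n    xy=np.ascontiguousarray(xy)/' m.py h.py; python3 m.py top0.npz side0.npz | tail -3
python3 - <<'E'
from h import *
S=pts(dict(np.load("side0.npz"))); fr=np.load("side0.npz")["frame"]
g=cv2.inRange(cv2.cvtColor(fr,cv2.COLOR_RGB2HSV),(65,80,40),(95,255,255))
for n,(u,v) in dict(tray_long=(215,122),dish=(155,153),tray_sq=(368,335)).items():
    k,l,st,_=cv2.connectedComponentsWithStats(g); p=S[l==l[v,u]]; p=p[~np.isnan(p[:,0])]
    p=p[(p[:,2]>9)&(p[:,2]<26)].astype(np.float32);p=np.ascontiguousarray(p[:,:2]); print(n,st[l[v,u]],cv2.minAreaRect(p),circ(p))
E
```

```text
tray_long 376 ((597.8052368164062, 298.9317626953125), (179.7064208984375, 84.0023193359375), 82.2474136352539) (array([597.9, 298.4]), 97.7)
dish 259 ((410.6307067871094, 285.8922119140625), (114.12445831298828, 116.02836608886719), 25.485620498657227) (array([410.7, 285.5]), 59.0)
tray_sq 403 ((417.0298156738281, -300.53106689453125), (136.382080078125, 140.01739501953125), 3.4264230728149414) (array([ 416.3, -300.9]), 96.0)
tray_long [ 188  103   60   43 1328] ((595.2722778320312, 299.11614990234375), (181.14501953125, 84.95915222167969), 82.84303283691406) (array([593.8, 299.2]), 96.4)
dish [ 129  138   51   33 1308] ((408.28692626953125, 286.7727355957031), (117.78022766113281, 111.10157012939453), 65.21986389160156) (array([407.5, 286.5]), 59.7)
tray_sq [ 300  278  134  106 8660] ((414.53021240234375, -300.8587646484375), (139.09083557128906, 136.3199920654297), 2.94669771194458) (array([ 413.8, -300. ]), 95.0)
```

Request:
jog_arm([
  {"rot": [0, 0, 0.1036], "slide": [0, 0, 0], "claw": 1},
  {"rot": [0, 0, 0.1036], "slide": [0, 0, 0], "claw": 1},
  {"rot": [0, 0, 0.1036], "slide": [0, 0, 0], "claw": 1},
  {"slide": [-36, -14.7, 0], "rot": [0, 0, 0], "claw": 1},
  {"slide": [-36, -14.7, 0], "rot": [0, 0, 0], "claw": 1},
  {"slide": [-36, -14.7, 0], "rot": [0, 0, 0], "claw": 1},
  {"slide": [-36, -14.7, 0], "rot": [0, 0, 0], "claw": 1},
  {"slide": [-36, -14.7, 0], "rot": [0, 0, 0], "claw": 1},
  {"slide": [-36, -14.7, 0], "rot": [0, 0, 0], "claw": 1},
  {"slide": [-36, -14.7, 0], "rot": [0, 0, 0], "claw": 1},
  {"slide": [-36, -14.7, 0], "rot": [0, 0, 0], "claw": 1},
  {"slide": [-36, -14.7, 0], "rot": [0, 0, 0], "claw": 1},
  {"slide": [-36, -14.7, 0], "rot": [0, 0, 0], "claw": 1},
  {"slide": [-36, -14.7, 0], "rot": [0, 0, 0], "claw": 1},
  {"slide": [-36, -14.7, 0], "rot": [0, 0, 0], "claw": 1},
  {"slide": [-36, -14.7, 0], "rot": [0, 0, 0], "claw": 1},
  {"slide": [-36, -14.7, 0], "rot": [0, 0, 0], "claw": 1},
  {"slide": [-36, -14.7, 0], "rot": [0, 0, 0], "claw": 1},
  {"slide": [-36, -14.7, 0], "rot": [0, 0, 0], "claw": 1},
  {"slide": [-36, -14.7, 0], "rot": [0, 0, 0], "claw": 1},
], force=40)

```text
clock: 1.77
ee_pos: [448.8, -5.1, 231.3]
eef_rot: [3.142, -0.0, -1.571]
contact_force: [1.0, -1.6, -0.1]
gripper_width: 0.999
```

Request:
jog_arm([
  {"slide": [0.9, 0.8, 20]},
  {"slide": [0, 0, 26]},
  {"slide": [0, 0, 26]},
  {"slide": [0, 0, 26]},
  {"slide": [0, 0, 26]},
  {"slide": [0, 0, 26]},
  {"slide": [0, 0, 24]},
  {"slide": [0, 0, 20]},
  {"slide": [0, 0, 12]},
  {"slide": [0, 0, 8]},
  {"claw": 1},
  {"claw": -1},
  {"claw": -1},
  {"claw": -1},
  {"claw": -1},
  {"claw": -1},
  {"claw": -1},
  {"claw": -1},
  {"claw": -1},
], force=50)

```text
invalid input
```

Request:
jog_arm([
  {"slide": [0.9, 0.8, 20], "rot": [0, 0, 0], "claw": 1},
  {"slide": [0, 0, 26], "rot": [0, 0, 0], "claw": 1},
  {"slide": [0, 0, 26], "rot": [0, 0, 0], "claw": 1},
  {"slide": [0, 0, 26], "rot": [0, 0, 0], "claw": 1},
  {"slide": [0, 0, 26], "rot": [0, 0, 0], "claw": 1},
  {"slide": [0, 0, 26], "rot": [0, 0, 0], "claw": 1},
  {"slide": [0, 0, 24], "rot": [0, 0, 0], "claw": 1},
  {"slide": [0, 0, 20], "rot": [0, 0, 0], "claw": 1},
  {"slide": [0, 0, 12], "rot": [0, 0, 0], "claw": 1},
  {"slide": [0, 0, 8], "rot": [0, 0, 0], "claw": 1},
  {"slide": [0, 0, 0], "rot": [0, 0, 0], "claw": 1},
  {"slide": [0, 0, 0], "rot": [0, 0, 0], "claw": -1},
  {"slide": [0, 0, 0], "rot": [0, 0, 0], "claw": -1},
  {"slide": [0, 0, 0], "rot": [0, 0, 0], "claw": -1},
  {"slide": [0, 0, 0], "rot": [0, 0, 0], "claw": -1},
  {"slide": [0, 0, 0], "rot": [0, 0, 0], "claw": -1},
  {"slide": [0, 0, 0], "rot": [0, 0, 0], "claw": -1},
  {"slide": [0, 0, 0], "rot": [0, 0, 0], "claw": -1},
  {"slide": [0, 0, 0], "rot": [0, 0, 0], "claw": -1},
], force=50)

```text
clock: 3.35
ee_pos: [448.8, -7.5, 18.4]
eef_rot: [-3.139, 0.0, -1.571]
contact_force: [-0.6, 0.8, 5.8]
gripper_width: 0.455
```

Request:
jog_arm([
  {"slide": [0, 0, -6], "rot": [0, 0, 0], "claw": -1},
  {"slide": [0, 0, -20], "rot": [0, 0, 0], "claw": -1},
  {"slide": [0, 0, -30], "rot": [0, 0, 0], "claw": -1},
  {"slide": [0, 0, -30], "rot": [0, 0, 0], "claw": -1},
  {"slide": [0, 0, -24], "rot": [0, 0, 0], "claw": -1},
  {"slide": [-12, -5, 0], "rot": [0, 0, 0], "claw": -1},
  {"slide": [-26, -11.5, 0], "rot": [0, 0, 0], "claw": -1},
  {"slide": [-30, -13.5, 0], "rot": [0, 0, 0], "claw": -1},
  {"slide": [-30, -13.5, 0], "rot": [0, 0, 0], "claw": -1},
  {"slide": [-30, -13.5, 0], "rot": [0, 0, 0], "claw": -1},
  {"slide": [-30, -13.5, 0], "rot": [0, 0, 0], "claw": -1},
  {"slide": [-30, -13.5, 0], "rot": [0, 0, 0], "claw": -1},
  {"slide": [-30, -13.5, 0], "rot": [0, 0, 0], "claw": -1},
  {"slide": [-30, -13.5, 0], "rot": [0, 0, 0], "claw": -1},
  {"slide": [-30, -13.5, 0], "rot": [0, 0, 0], "claw": -1},
  {"slide": [-30, -13.5, 0], "rot": [0, 0, 0], "claw": -1},
  {"slide": [-24, -10, 0], "rot": [0, 0, 0], "claw": -1},
  {"slide": [-14, -5, 0], "rot": [0, 0, 0], "claw": -1},
  {"slide": [0, 0, 0], "rot": [0, 0, 0], "claw": -1},
])

```text
clock: 4.93
ee_pos: [599.9, 342.5, 126.8]
eef_rot: [3.14, 0.003, -1.567]
contact_force: [-0.5, 0.6, -3.5]
gripper_width: 0.45
```

```bash
python3 - <<'E'
from h import *
print(get_obs()["ee_pos"],get_obs()["contact_force"])
s=optics.snapshot("side"); cv2.imwrite("pics/s1.png",s["frame"][...,::-1])
E
```

```text
[599.89722574 342.54074409 126.79984386] [-0.52292574  0.57667436 -3.50416348]
```

View pics/s1.png

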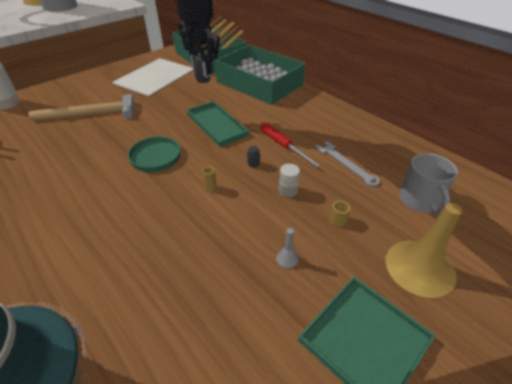

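The large plug is held (side view, about (203,70)). Now lowering it into the tray.

Request:
jog_arm([
  {"slide": [2, -1, 10], "rot": [0, 0, 0], "claw": -1},
  {"slide": [2, -0.8, 22], "rot": [0, 0, 0], "claw": -1},
  {"slide": [0, 0, 22], "rot": [0, 0, 0], "claw": -1},
  {"slide": [0, 0, 22], "rot": [0, 0, 0], "claw": -1},
  {"slide": [0, 0, 14], "rot": [0, 0, 0], "claw": -1},
  {"slide": [0, 0, 8], "rot": [0, 0, 0], "claw": -1},
  {"slide": [0, 0, 3], "rot": [0, 0, 0], "claw": -1},
  {"slide": [0, 0, 0], "rot": [0, 0, 0], "claw": -1},
  {"slide": [0, 0, 0], "rot": [0, 0, 0], "claw": -1},
])

```text
clock: 5.73
ee_pos: [603.4, 334.5, 27.3]
eef_rot: [-3.14, 0.001, -1.571]
contact_force: [0.4, 0.3, -4.3]
gripper_width: 0.455
```

Request:
jog_arm([
  {"slide": [0, 0, 2], "rot": [0, 0, 0], "claw": -1},
  {"slide": [0, 0, 1], "rot": [0, 0, 0], "claw": -1},
  {"slide": [0, 0, 1], "rot": [0, 0, 0], "claw": -1},
  {"slide": [0, 0, 0], "rot": [0, 0, 0], "claw": -1},
  {"slide": [0, 0, 0], "rot": [0, 0, 0], "claw": -1},
])

```text
clock: 6.15
ee_pos: [602.9, 334.3, 22.6]
eef_rot: [-3.141, 0.0, -1.571]
contact_force: [0.7, -0.6, -3.5]
gripper_width: 0.457
```

Request:
jog_arm([
  {"slide": [0, 0, 1], "rot": [0, 0, 0], "claw": -1},
  {"slide": [0, 0, 0], "rot": [0, 0, 0], "claw": -1},
  {"slide": [0, 0, 0], "rot": [0, 0, 0], "claw": -1},
])

```text
clock: 6.4
ee_pos: [602.9, 334.3, 22.5]
eef_rot: [-3.141, -0.0, -1.571]
contact_force: [-2.8, -2.1, 5.4]
gripper_width: 0.448
```

Request:
jog_arm([
  {"slide": [0, 0, 0], "rot": [0, 0, 0], "claw": 0.4},
  {"slide": [0, 0, 0], "rot": [0, 0, 0], "claw": 0.4},
  {"slide": [0, 0, 0], "rot": [0, 0, 0], "claw": 0.4},
  {"slide": [0, 0, 0], "rot": [0, 0, 0], "claw": 0.4},
  {"slide": [0, 0, -8], "rot": [0, 0, 0], "claw": 0.4},
  {"slide": [0, 0, -22], "rot": [0, 0, 0], "claw": 0.4},
  {"slide": [0, 0, -30], "rot": [0, 0, 0], "claw": 0.4},
  {"slide": [0, 0, -30], "rot": [0, 0, 0], "claw": 0.8},
  {"slide": [0, 0, -20], "rot": [0, 0, 0], "claw": 1},
  {"slide": [10, 2, 0], "rot": [0, 0, 0], "claw": 1},
  {"slide": [26, 5, 0], "rot": [0, 0, 0], "claw": 1},
  {"slide": [32, 6, 0], "rot": [0, 0, 0], "claw": 1},
  {"slide": [32, 6, 0], "rot": [0, 0, 0], "claw": 1},
  {"slide": [32, 6, 0], "rot": [0, 0, 0], "claw": 1},
  {"slide": [32, 6, 0], "rot": [0, 0, 0], "claw": 1},
  {"slide": [32, 6, 0], "rot": [0, 0, 0], "claw": 1},
  {"slide": [20, 3, 0], "rot": [0, 0, 0], "claw": 1},
  {"slide": [6.8, 1, 0], "rot": [0, 0, 0], "claw": 1},
  {"slide": [0, 0, 0], "rot": [0, 0, 0], "claw": 1},
  {"slide": [0, 0, 0], "rot": [0, 0, 0], "claw": 1},
])

```text
clock: 8.07
ee_pos: [561.9, 112.4, 131.5]
eef_rot: [-3.141, 0.001, -1.571]
contact_force: [0.1, -0.0, 0.2]
gripper_width: 0.999
```

```bash
python3 - <<'E'
from h import *
s=optics.snapshot("side"); cv2.imwrite("pics/s2.png",s["frame"][...,::-1])
E
```

```text
(no output)
```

View pics/s2.png

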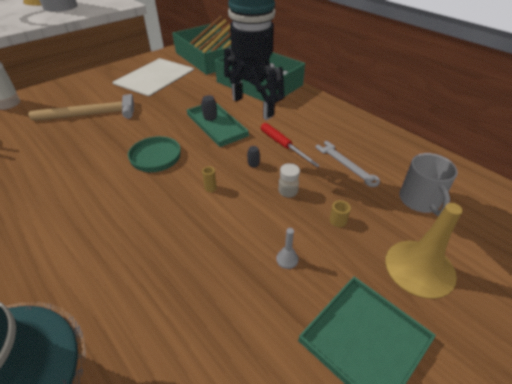

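The large plug stands in the long tray at (209,108). Next is the small plug.

Request:
jog_arm([
  {"slide": [0.7, 0, 12], "rot": [0, 0, 0], "claw": 1},
  {"slide": [0, 0, 26], "rot": [0, 0, 0], "claw": 1},
  {"slide": [0, 0, 28], "rot": [0, 0, 0], "claw": 1},
  {"slide": [0, 0, 26], "rot": [0, 0, 0], "claw": 1},
  {"slide": [0, 0, 18], "rot": [0, 0, 0], "claw": 1},
  {"slide": [0, 0, 10], "rot": [0, 0, 0], "claw": 1},
  {"slide": [0, 0, 4], "rot": [0, 0, 0], "claw": 1},
  {"slide": [0, 0, 0], "rot": [0, 0, 0], "claw": 1},
  {"slide": [0, 0, 0], "rot": [0, 0, 0], "claw": -0.2},
  {"slide": [0, 0, 0], "rot": [0, 0, 0], "claw": -1},
  {"slide": [0, 0, 0], "rot": [0, 0, 0], "claw": -1},
  {"slide": [0, 0, 0], "rot": [0, 0, 0], "claw": -1},
  {"slide": [0, 0, 0], "rot": [0, 0, 0], "claw": -1},
  {"slide": [0, 0, 0], "rot": [0, 0, 0], "claw": -1},
  {"slide": [0, 0, 0], "rot": [0, 0, 0], "claw": -1},
  {"slide": [0, 0, 0], "rot": [0, 0, 0], "claw": -1},
  {"slide": [0, 0, 0], "rot": [0, 0, 0], "claw": -1},
  {"slide": [0, 0, 0], "rot": [0, 0, 0], "claw": -1},
])

```text
clock: 9.62
ee_pos: [562.3, 110.8, 8.3]
eef_rot: [-3.14, 0.0, -1.571]
contact_force: [-1.7, 0.5, 5.9]
gripper_width: 0.332
```

Request:
jog_arm([
  {"slide": [0, 0, -6], "rot": [0, 0, 0], "claw": -1},
  {"slide": [0, 0, -20], "rot": [0, 0, 0], "claw": -1},
  {"slide": [0, 0, -26], "rot": [0, 0, 0], "claw": -1},
  {"slide": [0, 0, -18], "rot": [0, 0, 0], "claw": -1},
  {"slide": [-12, -2, 0], "rot": [0, 0, 0], "claw": -1},
  {"slide": [-25, -5, 0], "rot": [0, 0, 0], "claw": -1},
  {"slide": [-28, -6, 0], "rot": [0, 0, 0], "claw": -1},
  {"slide": [-28, -6, 0], "rot": [0, 0, 0], "claw": -1},
  {"slide": [-25, -5, 0], "rot": [0, 0, 0], "claw": -1},
  {"slide": [-17, -3, 0], "rot": [0, 0, 0], "claw": -1},
  {"slide": [-8.6, -1.3, 0], "rot": [0, 0, 0], "claw": -1},
  {"slide": [0, 0, 0], "rot": [0, 0, 0], "claw": -1},
  {"slide": [0, 0, 18], "rot": [0, 0, 0], "claw": -1},
  {"slide": [0, 0, 22], "rot": [0, 0, 0], "claw": -1},
  {"slide": [0, 0, 14], "rot": [0, 0, 0], "claw": -1},
  {"slide": [0, 0, 6], "rot": [0, 0, 0], "claw": -1},
  {"slide": [0, 0, 2], "rot": [0, 0, 0], "claw": -1},
  {"slide": [0, 0, 0], "rot": [0, 0, 0], "claw": -1},
  {"slide": [0, 0, 0], "rot": [0, 0, 0], "claw": -1},
])

```text
clock: 11.2
ee_pos: [590.6, 254.4, 16.0]
eef_rot: [-3.141, 0.001, -1.571]
contact_force: [0.1, 0.5, -1.6]
gripper_width: 0.332
```

Request:
jog_arm([
  {"slide": [0, 0, 2], "rot": [0, 0, 0], "claw": -1},
  {"slide": [0, 0, 1.3], "rot": [0, 0, 0], "claw": -1},
  {"slide": [0, 0, 1], "rot": [0, 0, 0], "claw": -1},
  {"slide": [0, 0, 0], "rot": [0, 0, 0], "claw": -1},
  {"slide": [0, 0, 0], "rot": [0, 0, 0], "claw": -1},
  {"slide": [0, 0, 0], "rot": [0, 0, 0], "claw": -1},
])

```text
clock: 11.7
ee_pos: [590.7, 254.5, 12.4]
eef_rot: [-3.14, 0.0, -1.571]
contact_force: [-2.9, -1.3, 5.3]
gripper_width: 0.332
```

Request:
jog_arm([
  {"slide": [0, 0, 0], "rot": [0, 0, 0], "claw": 0.1},
  {"slide": [0, 0, 0], "rot": [0, 0, 0], "claw": 0.1},
  {"slide": [0, 0, 0], "rot": [0, 0, 0], "claw": 0.1},
  {"slide": [0, 0, 0], "rot": [0, 0, 0], "claw": 0.1},
  {"slide": [0, 0, -8], "rot": [0, 0, 0], "claw": 0.1},
  {"slide": [0, 0, -22], "rot": [0, 0, 0], "claw": 0.1},
  {"slide": [0, 0, -30], "rot": [0, 0, 0], "claw": 0.1},
  {"slide": [0, 0, -30], "rot": [0, 0, 0], "claw": 0.5},
  {"slide": [0, 0, -24], "rot": [0, 0, 0], "claw": 0.5},
  {"slide": [10, 11, 0], "rot": [0, 0, 0], "claw": 0.5},
  {"slide": [20, 21, 0], "rot": [0, 0, 0], "claw": 0.5},
  {"slide": [24, 25, 0], "rot": [0, 0, 0], "claw": 0.5},
  {"slide": [24, 25, 0], "rot": [0, 0, 0], "claw": 0.5},
  {"slide": [24, 25, 0], "rot": [0, 0, 0], "claw": 0.5},
  {"slide": [20, 22, 0], "rot": [0, 0, 0], "claw": 0.5},
  {"slide": [13, 14, 0], "rot": [0, 0, 0], "claw": 0.5},
  {"slide": [6.2, 5.7, 0], "rot": [0, 0, 0], "claw": 0.5},
  {"slide": [0, 0, 0], "rot": [0, 0, 0], "claw": 0.5},
])

```text
clock: 13.2
ee_pos: [440.7, 111.8, 125.5]
eef_rot: [-3.141, -0.001, -1.572]
contact_force: [0.0, 0.8, 0.3]
gripper_width: 0.75
```

```bash
python3 - <<'E'
from h import *
s=optics.snapshot("side"); cv2.imwrite("pics/s3.png",s["frame"][...,::-1])
E
```

```text
(no output)
```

View pics/s3.png

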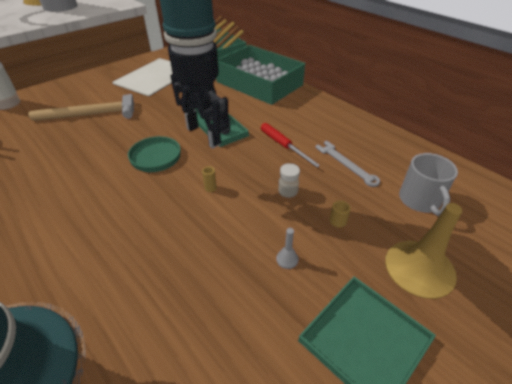

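Small plug placed; the gripper hides it in this view. Next, the small ferrule.

Request:
jog_arm([
  {"slide": [0, 0, 10], "rot": [0, 0, 0], "claw": 0.5},
  {"slide": [0, 0, 24], "rot": [0, 0, 0], "claw": 0.5},
  {"slide": [0, 0, 28], "rot": [0, 0, 0], "claw": 0.5},
  {"slide": [0, 0, 24], "rot": [0, 0, 0], "claw": 0.5},
  {"slide": [0, 0, 16], "rot": [0, 0, 0], "claw": 0.5},
  {"slide": [0, 0, 8], "rot": [0, 0, 0], "claw": 0.5},
  {"slide": [0, 0, 4], "rot": [0, 0, 0], "claw": 0.5},
  {"slide": [0, 0, 0], "rot": [0, 0, 0], "claw": 0.5},
  {"slide": [0, 0, 0], "rot": [0, 0, 0], "claw": -1},
  {"slide": [0, 0, 0], "rot": [0, 0, 0], "claw": -1},
  {"slide": [0, 0, 0], "rot": [0, 0, 0], "claw": -1},
  {"slide": [0, 0, 0], "rot": [0, 0, 0], "claw": -1},
  {"slide": [0, 0, 0], "rot": [0, 0, 0], "claw": -1},
  {"slide": [0, 0, 0], "rot": [0, 0, 0], "claw": -1},
  {"slide": [0, 0, 0], "rot": [0, 0, 0], "claw": -1},
  {"slide": [0, 0, 0], "rot": [0, 0, 0], "claw": -1},
], force=30)

```text
clock: 14.58
ee_pos: [442.1, 113.2, 11.9]
eef_rot: [-3.14, 0.0, -1.571]
contact_force: [-1.0, 0.2, 6.1]
gripper_width: 0.301
```

Request:
jog_arm([
  {"slide": [0, 0, -6], "rot": [0, 0, 0], "claw": -1},
  {"slide": [0, 0, -24], "rot": [0, 0, 0], "claw": -1},
  {"slide": [0, 0, -33], "rot": [0, 0, 0], "claw": -1},
  {"slide": [0, 0, -33], "rot": [0, 0, 0], "claw": -1},
  {"slide": [0, 0, -20], "rot": [0, 0, 0], "claw": -1},
  {"slide": [10, 1.5, 0], "rot": [0, 0, 0], "claw": -1},
  {"slide": [24, 3.5, 0], "rot": [0, 0, 0], "claw": -1},
  {"slide": [33, 4.7, 0], "rot": [0, 0, 0], "claw": -1},
  {"slide": [33, 4.7, 0], "rot": [0, 0, 0], "claw": -1},
  {"slide": [33, 4.7, 0], "rot": [0, 0, 0], "claw": -1},
  {"slide": [33, 4.7, 0], "rot": [0, 0, 0], "claw": -1},
  {"slide": [33, 4.7, 0], "rot": [0, 0, 0], "claw": -1},
  {"slide": [33, 4.7, 0], "rot": [0, 0, 0], "claw": -1},
  {"slide": [33, 4.7, 0], "rot": [0, 0, 0], "claw": -1},
  {"slide": [33, 4.7, 0], "rot": [0, 0, 0], "claw": -1},
  {"slide": [33, 4.7, 0], "rot": [0, 0, 0], "claw": -1},
  {"slide": [33, 4.7, 0], "rot": [0, 0, 0], "claw": -1},
  {"slide": [30, 4.5, 0], "rot": [0, 0, 0], "claw": -1},
  {"slide": [16, 2, 0], "rot": [0, 0, 0], "claw": -1},
  {"slide": [5, 0.5, 0], "rot": [0, 0, 0], "claw": -1},
])

```text
clock: 16.25
ee_pos: [380.2, -305.2, 126.3]
eef_rot: [3.14, -0.001, -1.577]
contact_force: [0.5, -0.1, 0.3]
gripper_width: 0.301
```

Request:
jog_arm([
  {"slide": [0, 0, 0], "rot": [0, 0, 0], "claw": -1},
  {"slide": [0, 0, 10], "rot": [0, 0, 0], "claw": -1},
  {"slide": [0, 0, 24], "rot": [0, 0, 0], "claw": -1},
  {"slide": [0, 0, 28], "rot": [0, 0, 0], "claw": -1},
  {"slide": [0, 0, 24], "rot": [0, 0, 0], "claw": -1},
  {"slide": [0, 0, 14], "rot": [0, 0, 0], "claw": -1},
  {"slide": [0, 0, 6], "rot": [0, 0, 0], "claw": -1},
  {"slide": [0, 0, 2], "rot": [0, 0, 0], "claw": -1},
  {"slide": [0, 0, 0], "rot": [0, 0, 0], "claw": -1},
  {"slide": [0, 0, 0], "rot": [0, 0, 0], "claw": -1},
])

```text
clock: 17.08
ee_pos: [383.0, -301.6, 19.6]
eef_rot: [-3.14, -0.001, -1.57]
contact_force: [-0.3, -0.1, 0.3]
gripper_width: 0.306
```

Request:
jog_arm([
  {"slide": [0, 0, 2], "rot": [0, 0, 0], "claw": -1},
  {"slide": [0, 0, 1.3], "rot": [0, 0, 0], "claw": -1},
  {"slide": [0, 0, 1], "rot": [0, 0, 0], "claw": -1},
  {"slide": [0, 0, 0], "rot": [0, 0, 0], "claw": -1},
  {"slide": [0, 0, 0], "rot": [0, 0, 0], "claw": -1},
  {"slide": [0, 0, 0], "rot": [0, 0, 0], "claw": -1},
])

```text
clock: 17.58
ee_pos: [382.8, -302.3, 15.9]
eef_rot: [-3.141, -0.001, -1.571]
contact_force: [-1.7, 1.0, 8.9]
gripper_width: 0.301
```

Request:
jog_arm([
  {"slide": [0, 0, 0], "rot": [0, 0, 0], "claw": 0.1},
  {"slide": [0, 0, 0], "rot": [0, 0, 0], "claw": 0.1},
  {"slide": [0, 0, 0], "rot": [0, 0, 0], "claw": 0.1},
  {"slide": [0, 0, 0], "rot": [0, 0, 0], "claw": 0.1},
  {"slide": [0, 0, -8], "rot": [0, 0, 0], "claw": 0.1},
  {"slide": [0, 0, -22], "rot": [0, 0, 0], "claw": 0.1},
  {"slide": [0, 0, -30], "rot": [0, 0, 0], "claw": 0.1},
  {"slide": [0, 0, -30], "rot": [0, 0, 0], "claw": 0.5},
  {"slide": [0, 0, -20], "rot": [0, 0, 0], "claw": 0.6},
  {"slide": [-8, -9, 0], "rot": [0, 0, 0], "claw": 0.6},
  {"slide": [-18, -19, 0], "rot": [0, 0, 0], "claw": 0.6},
  {"slide": [-24, -25.7, 0], "rot": [0, 0, 0], "claw": 0.6},
  {"slide": [-24, -26, 0], "rot": [0, 0, 0], "claw": 0.6},
  {"slide": [-24, -26, 0], "rot": [0, 0, 0], "claw": 0.6},
  {"slide": [-24, -26, 0], "rot": [0, 0, 0], "claw": 0.6},
  {"slide": [-24, -26, 0], "rot": [0, 0, 0], "claw": 0.6},
  {"slide": [-18, -19, 0], "rot": [0, 0, 0], "claw": 0.6},
  {"slide": [-8, -8, 0], "rot": [0, 0, 0], "claw": 0.6},
  {"slide": [-4, -4, 0], "rot": [0, 0, 0], "claw": 0.6},
  {"slide": [0, 0, 0], "rot": [0, 0, 0], "claw": 0.6},
])

```text
clock: 19.25
ee_pos: [571.0, -125.5, 124.7]
eef_rot: [3.141, 0.0, -1.57]
contact_force: [-0.5, -0.4, -0.3]
gripper_width: 0.799
```

```bash
python3 - <<'E'
from h import *
s=optics.snapshot("side"); cv2.imwrite("pics/s4.png",s["frame"][...,::-1])
E
```

```text
(no output)
```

View pics/s4.png

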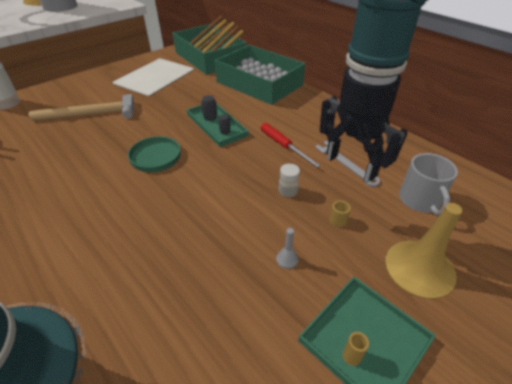

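Both plugs stand in the long tray at (209,108) and (226,125), and the small ferrule stands in the square tray at (356,348). The jar and bell are untouched. Next, the large ferrule.

Request:
jog_arm([
  {"slide": [0, 0, 12], "rot": [0, 0, 0], "claw": 0.6},
  {"slide": [0, 0, 26], "rot": [0, 0, 0], "claw": 0.6},
  {"slide": [0, 0, 28], "rot": [0, 0, 0], "claw": 0.6},
  {"slide": [0, 0, 24], "rot": [0, 0, 0], "claw": 0.6},
  {"slide": [0, 0, 15], "rot": [0, 0, 0], "claw": 0.6},
  {"slide": [0, 0, 8], "rot": [0, 0, 0], "claw": 0.6},
  {"slide": [0, 0, 3], "rot": [0, 0, 0], "claw": 0.6},
  {"slide": [0, 0, 0], "rot": [0, 0, 0], "claw": 0.6},
  {"slide": [0, 0, 0], "rot": [0, 0, 0], "claw": -1},
  {"slide": [0, 0, 0], "rot": [0, 0, 0], "claw": -1},
  {"slide": [0, 0, 0], "rot": [0, 0, 0], "claw": -1},
  {"slide": [0, 0, 0], "rot": [0, 0, 0], "claw": -1},
  {"slide": [0, 0, 0], "rot": [0, 0, 0], "claw": -1},
  {"slide": [0, 0, 0], "rot": [0, 0, 0], "claw": -1},
  {"slide": [0, 0, 0], "rot": [0, 0, 0], "claw": -1},
  {"slide": [0, 0, 0], "rot": [0, 0, 0], "claw": -1},
])

```text
clock: 20.63
ee_pos: [571.8, -126.2, 9.9]
eef_rot: [-3.14, -0.001, -1.571]
contact_force: [-1.2, -0.4, 5.6]
gripper_width: 0.392
```

Request:
jog_arm([
  {"slide": [0, 0, -6], "rot": [0, 0, 0], "claw": -1},
  {"slide": [0, 0, -22], "rot": [0, 0, 0], "claw": -1},
  {"slide": [0, 0, -30], "rot": [0, 0, 0], "claw": -1},
  {"slide": [0, 0, -26], "rot": [0, 0, 0], "claw": -1},
  {"slide": [0, 0, -16], "rot": [0, 0, 0], "claw": -1},
  {"slide": [8, 10, 0], "rot": [0, 0, 0], "claw": -1},
  {"slide": [16, 20, 0], "rot": [0, 0, 0], "claw": -1},
  {"slide": [24, 24, 0], "rot": [0, 0, 0], "claw": -1},
  {"slide": [26, 22, 0], "rot": [0, 0, 0], "claw": -1},
  {"slide": [26, 18, 0], "rot": [0, 0, 0], "claw": -1},
  {"slide": [26, 14, 0], "rot": [0, 0, 0], "claw": -1},
  {"slide": [22, 10, 0], "rot": [0, 0, 0], "claw": -1},
  {"slide": [15, 6, 0], "rot": [0, 0, 0], "claw": -1},
  {"slide": [7, 3, 0], "rot": [0, 0, 0], "claw": -1},
  {"slide": [3, 0.8, 0], "rot": [0, 0, 0], "claw": -1},
  {"slide": [0, 0, 0], "rot": [0, 0, 0], "claw": -1},
  {"slide": [0, 0, 0], "rot": [0, 0, 0], "claw": -1},
])

```text
clock: 22.05
ee_pos: [443.5, -297.6, 108.4]
eef_rot: [3.142, 0.001, -1.569]
contact_force: [0.2, -0.5, -0.1]
gripper_width: 0.396
```

Request:
jog_arm([
  {"slide": [0, 0, 10], "rot": [0, 0, 0], "claw": -1},
  {"slide": [0, 0, 22], "rot": [0, 0, 0], "claw": -1},
  {"slide": [0, 0, 26], "rot": [0, 0, 0], "claw": -1},
  {"slide": [0, 0, 20], "rot": [0, 0, 0], "claw": -1},
  {"slide": [0, 0, 10], "rot": [0, 0, 0], "claw": -1},
  {"slide": [0, 0, 3], "rot": [0, 0, 0], "claw": -1},
  {"slide": [0, 0, 0], "rot": [0, 0, 0], "claw": -1},
  {"slide": [0, 0, 2], "rot": [0, 0, 0], "claw": -1},
  {"slide": [0, 0, 1], "rot": [0, 0, 0], "claw": -1},
  {"slide": [0, 0, 0], "rot": [0, 0, 0], "claw": -1},
  {"slide": [0, 0, 0], "rot": [0, 0, 0], "claw": -1},
  {"slide": [0, 0, 0], "rot": [0, 0, 0], "claw": -1},
])

```text
clock: 23.05
ee_pos: [443.5, -299.2, 15.3]
eef_rot: [-3.141, -0.001, -1.571]
contact_force: [-0.1, 0.3, -0.8]
gripper_width: 0.386
```

Small remaining gap of about 1.4 mm.

Request:
jog_arm([
  {"slide": [0, 0, 1], "rot": [0, 0, 0], "claw": -1},
  {"slide": [0, 0, 1], "rot": [0, 0, 0], "claw": -1},
  {"slide": [0, 0, 0], "rot": [0, 0, 0], "claw": -1},
  {"slide": [0, 0, 0], "rot": [0, 0, 0], "claw": -1},
  {"slide": [0, 0, 0], "rot": [0, 0, 0], "claw": -1},
])

```text
clock: 23.47
ee_pos: [443.4, -299.2, 13.9]
eef_rot: [-3.141, -0.001, -1.571]
contact_force: [-3.6, 0.4, 10.8]
gripper_width: 0.391
```

Request:
jog_arm([
  {"slide": [0, 0, 0], "rot": [0, 0, 0], "claw": 0.3},
  {"slide": [0, 0, 0], "rot": [0, 0, 0], "claw": 0.3},
  {"slide": [0, 0, 0], "rot": [0, 0, 0], "claw": 0.3},
  {"slide": [0, 0, 0], "rot": [0, 0, 0], "claw": 0.3},
  {"slide": [0, 0, -8], "rot": [0, 0, 0], "claw": 0.3},
  {"slide": [0, 0, -22], "rot": [0, 0, 0], "claw": 0.3},
  {"slide": [0, 0, -32], "rot": [0, 0, 0], "claw": 0.3},
  {"slide": [0, 0, -34], "rot": [0, 0, 0], "claw": 0.3},
  {"slide": [0, 0, -26], "rot": [0, 0, 0], "claw": 0.2},
  {"slide": [-10, 0.4, 0], "rot": [0, 0, 0], "claw": 0.2},
  {"slide": [-24, 1.5, 0], "rot": [0, 0, 0], "claw": 0.2},
  {"slide": [-30, 2, 0], "rot": [0, 0, 0], "claw": 0.2},
  {"slide": [-30, 2, 0], "rot": [0, 0, 0], "claw": 0.2},
  {"slide": [-30, 2, 0], "rot": [0, 0, 0], "claw": 0.2},
  {"slide": [-26, 1.5, 0], "rot": [0, 0, 0], "claw": 0.2},
  {"slide": [-16, 1, 0], "rot": [0, 0, 0], "claw": 0.2},
  {"slide": [-8, 0, 0], "rot": [0, 0, 0], "claw": 0.2},
  {"slide": [0, 0, 0], "rot": [0, 0, 0], "claw": 0.2},
  {"slide": [0, 0, 0], "rot": [0, 0, 0], "claw": 0.2},
])

```text
clock: 25.05
ee_pos: [432.9, -125.5, 134.8]
eef_rot: [-3.141, -0.001, -1.571]
contact_force: [-0.3, -0.9, 0.2]
gripper_width: 0.597
```

```bash
python3 - <<'E'
from h import *
s=optics.snapshot("side"); cv2.imwrite("pics/s5.png",s["frame"][...,::-1])
E
```

```text
(no output)
```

View pics/s5.png

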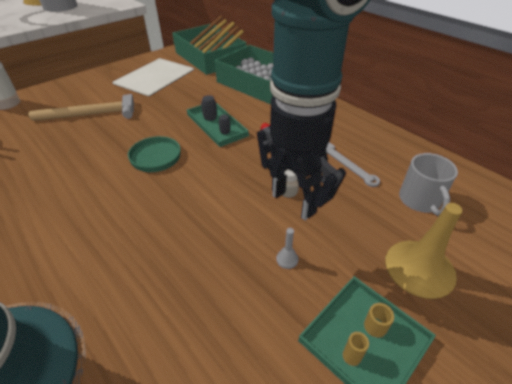

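Both ferrules stand in the square tray at (378,320) and (356,348). Last is the mouthpiece, gripped on its shank at about z = 62.

Request:
jog_arm([
  {"slide": [0, 0, 10], "rot": [0, 0, 0], "claw": 0.2},
  {"slide": [0, 0, 20], "rot": [0, 0, 0], "claw": 0.2},
  {"slide": [0, 0, 24], "rot": [0, 0, 0], "claw": 0.2},
  {"slide": [0, 0, 20], "rot": [0, 0, 0], "claw": 0.2},
  {"slide": [0, 0, 12], "rot": [0, 0, 0], "claw": 0.2},
  {"slide": [0, 0, 6], "rot": [0, 0, 0], "claw": 0.2},
  {"slide": [0, 0, 0], "rot": [0, 0, 0], "claw": 0.2},
  {"slide": [0, 0, 0], "rot": [0, 0, 0], "claw": -0.3},
  {"slide": [0, 0, 0], "rot": [0, 0, 0], "claw": -0.6},
  {"slide": [0, 0, 0], "rot": [0, 0, 0], "claw": -1},
  {"slide": [0, 0, 0], "rot": [0, 0, 0], "claw": -1},
  {"slide": [0, 0, 0], "rot": [0, 0, 0], "claw": -1},
  {"slide": [0, 0, 0], "rot": [0, 0, 0], "claw": -1},
  {"slide": [0, 0, 0], "rot": [0, 0, 0], "claw": -1},
  {"slide": [0, 0, 0], "rot": [0, 0, 0], "claw": -1},
  {"slide": [0, 0, 0], "rot": [0, 0, 0], "claw": -1},
  {"slide": [0, 0, 0], "rot": [0, 0, 0], "claw": -1},
])

```text
clock: 26.52
ee_pos: [433.4, -125.2, 43.4]
eef_rot: [-3.14, -0.001, -1.571]
contact_force: [-0.8, -1.1, 6.6]
gripper_width: 0.125
```

Request:
jog_arm([
  {"slide": [0, 0, -5], "rot": [0, 0, 0], "claw": -1},
  {"slide": [0, 0, -18], "rot": [0, 0, 0], "claw": -1},
  {"slide": [0, 0, -22], "rot": [0, 0, 0], "claw": -1},
  {"slide": [0, 0, -15], "rot": [0, 0, 0], "claw": -1},
  {"slide": [-10, 1.5, 0], "rot": [0, 0, 0], "claw": -1},
  {"slide": [-22, 1.5, 0], "rot": [0, 0, 0], "claw": -1},
  {"slide": [-30, 1.5, 0], "rot": [0, 0, 0], "claw": -1},
  {"slide": [-30, 1.5, 0], "rot": [0, 0, 0], "claw": -1},
  {"slide": [-30, 1.5, 0], "rot": [0, 0, 0], "claw": -1},
  {"slide": [-30, 1.5, 0], "rot": [0, 0, 0], "claw": -1},
  {"slide": [-30, 1.5, 0], "rot": [0, 0, 0], "claw": -1},
  {"slide": [-30, 1.5, 0], "rot": [0, 0, 0], "claw": -1},
  {"slide": [-30, 1.5, 0], "rot": [0, 0, 0], "claw": -1},
  {"slide": [-30, 1.5, 0], "rot": [0, 0, 0], "claw": -1},
  {"slide": [-30, 1.5, 0], "rot": [0, 0, 0], "claw": -1},
  {"slide": [-30, 1.5, 0], "rot": [0, 0, 0], "claw": -1},
  {"slide": [-30, 1.5, 0], "rot": [0, 0, 0], "claw": -1},
  {"slide": [-24, 1.5, 0], "rot": [0, 0, 0], "claw": -1},
  {"slide": [-15, 1.5, 0], "rot": [0, 0, 0], "claw": -1},
  {"slide": [-10, 1.5, 0], "rot": [0, 0, 0], "claw": -1},
])

```text
clock: 28.18
ee_pos: [407.0, 288.5, 101.8]
eef_rot: [3.14, 0.0, -1.568]
contact_force: [0.1, -0.4, -1.2]
gripper_width: 0.128
```

Request:
jog_arm([
  {"slide": [0, 0, 0], "rot": [0, 0, 0], "claw": -1},
  {"slide": [0, 0, 0], "rot": [0, 0, 0], "claw": -1},
])

```text
clock: 28.35
ee_pos: [408.0, 285.6, 102.0]
eef_rot: [3.14, -0.001, -1.57]
contact_force: [-0.6, -0.2, -1.0]
gripper_width: 0.122
```

```bash
python3 - <<'E'
from h import *
s=optics.snapshot("side"); cv2.imwrite("pics/s6.png",cv2.resize(s["frame"][90:220,80:280,::-1],None,fx=4,fy=4))
E
```

```text
(no output)
```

View pics/s6.png

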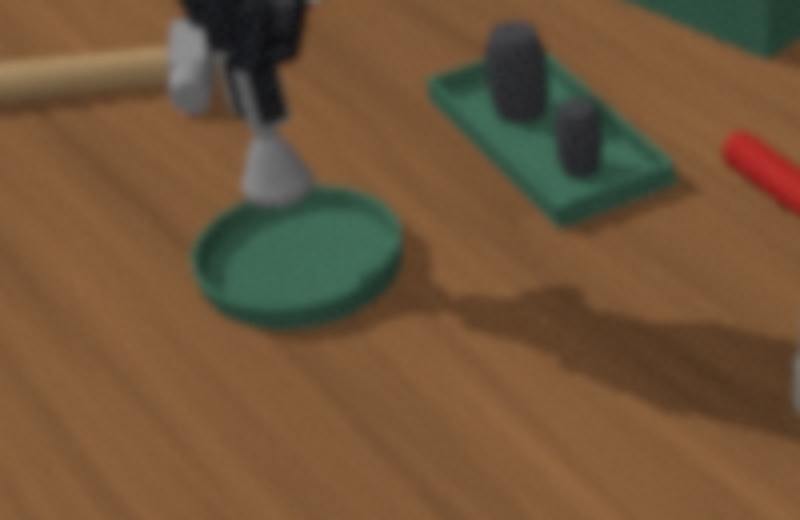

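The mouthpiece hangs upright over the dish. Lowering it.

Request:
jog_arm([
  {"slide": [0, -1, 8], "rot": [0, 0, 0], "claw": -1},
  {"slide": [0, 0, 16], "rot": [0, 0, 0], "claw": -1},
  {"slide": [0, 0, 16], "rot": [0, 0, 0], "claw": -1},
  {"slide": [0, 0, 8], "rot": [0, 0, 0], "claw": -1},
  {"slide": [0, 0, 3], "rot": [0, 0, 0], "claw": -1},
  {"slide": [0, 0, 0], "rot": [0, 0, 0], "claw": -1},
  {"slide": [0, 0, 2], "rot": [0, 0, 0], "claw": -1},
  {"slide": [0, 0, 1], "rot": [0, 0, 0], "claw": -1},
  {"slide": [0, 0, 0], "rot": [0, 0, 0], "claw": -1},
  {"slide": [0, 0, 0], "rot": [0, 0, 0], "claw": -1},
  {"slide": [0, 0, 0], "rot": [0, 0, 0], "claw": -1},
])

```text
clock: 29.32
ee_pos: [410.0, 286.3, 49.0]
eef_rot: [-3.141, 0.0, -1.571]
contact_force: [0.4, -0.2, -0.2]
gripper_width: 0.128
```

Request:
jog_arm([
  {"slide": [0, 0, 1], "rot": [0, 0, 0], "claw": -1},
  {"slide": [0, 0, 1], "rot": [0, 0, 0], "claw": -1},
  {"slide": [0, 0, 0], "rot": [0, 0, 0], "claw": -1},
  {"slide": [0, 0, 0], "rot": [0, 0, 0], "claw": -1},
  {"slide": [0, 0, 0], "rot": [0, 0, 0], "claw": -1},
])

```text
clock: 29.73
ee_pos: [410.0, 286.4, 47.4]
eef_rot: [-3.141, 0.0, -1.571]
contact_force: [-1.5, -0.2, 7.2]
gripper_width: 0.128
```

Contact at the expected height. Releasing, rising and backing off.

Request:
jog_arm([
  {"slide": [0, 0, 0], "rot": [0, 0, 0], "claw": -0.2},
  {"slide": [0, 0, 0], "rot": [0, 0, 0], "claw": -0.2},
  {"slide": [0, 0, 0], "rot": [0, 0, 0], "claw": 0},
  {"slide": [0, 0, 0], "rot": [0, 0, 0], "claw": 0},
  {"slide": [0, 0, -8], "rot": [0, 0, 0], "claw": 0},
  {"slide": [0, 0, -20], "rot": [0, 0, 0], "claw": 0},
  {"slide": [0, 0, -30], "rot": [0, 0, 0], "claw": 0},
  {"slide": [0, 0, -30], "rot": [0, 0, 0], "claw": 0},
  {"slide": [0, 0, -20], "rot": [0, 0, 0], "claw": 0},
  {"slide": [10, 0, 0], "rot": [0, 0, 0], "claw": 0},
  {"slide": [24, 0, 0], "rot": [0, 0, 0], "claw": 0},
  {"slide": [30, 0, 0], "rot": [0, 0, 0], "claw": 0},
  {"slide": [30, 0, 0], "rot": [0, 0, 0], "claw": 0},
  {"slide": [30, 0, 0], "rot": [0, 0, 0], "claw": 0},
  {"slide": [30, 0, 0], "rot": [0, 0, 0], "claw": 0},
  {"slide": [30, 0, 0], "rot": [0, 0, 0], "claw": 0},
  {"slide": [24, 0, 0], "rot": [0, 0, 0], "claw": 0},
  {"slide": [12, 0, 0], "rot": [0, 0, 0], "claw": 0},
  {"slide": [0, 0, 0], "rot": [0, 0, 0], "claw": 0},
])

```text
clock: 31.32
ee_pos: [409.2, 62.8, 154.4]
eef_rot: [3.141, -0.002, -1.576]
contact_force: [0.5, -0.0, -0.2]
gripper_width: 0.502
```

```bash
python3 - <<'E'
from h import *
T=optics.snapshot("top"); s=optics.snapshot("side")
np.savez("top1.npz",**T); np.savez("side1.npz",**s)
cv2.imwrite("pics/t7.png",T["frame"][...,::-1]);cv2.imwrite("pics/s7.png",s["frame"][...,::-1])
clouds={"top":pts(T).reshape(-1,3),"side":pts(s).reshape(-1,3)}
for n,(x,y,R) in dict(plug_l=(603,334,28),plug_s=(590.6,254.5,28),fer_s=(383,-302,25),fer_l=(443.5,-299,25),mouth=(410,286,28),jar=(558,-3,35),bell=(591,-290,60)).items():
  for k,a in clouds.items():
    b=a[(np.hypot(a[:,0]-x,a[:,1]-y)<R)&(a[:,2]>24)&(a[:,2]<160)]
    if len(b)<8: print(n,k,"few"); continue
    zm=np.percentile(b[:,2],95); t=b[b[:,2]>zm-5]; lo=b[b[:,2]<zm-15]
    print(n,k,"z",zm.round(1),"top",*circ(t[:,:2]),"low",*(circ(lo[:,:2]) if len(lo)>4 else ["-"]))
E
```

```text
plug_l top z 66.8 top [603.5 332.5] 16.5 low [603.  332.1] 19.9
plug_l side z 40.8 top [589.7 319.7] 4.0 low -
plug_s top z 53.8 top [590.7 253.4] 12.0 low [587.7 249.1] 13.4
plug_s side z 44.5 top [596.6 245.2] 7.0 low [593.5 242.8] 7.5
fer_s top z 56.8 top [ 383.4 -302.2] 13.2 low [ 383.6 -301.3] 12.7
fer_s side z 54.6 top [ 381.3 -302. ] 13.5 low [ 379.9 -301.9] 12.9
fer_l top z 46.9 top [ 444.7 -299.5] 16.8 low [ 444.9 -297.5] 16.0
fer_l side z 44.5 top [ 442.5 -298.7] 17.4 low [ 441.3 -298.6] 16.8
mouth top z 86.2 top [410.5 285.1] 5.4 low [411. 285.] 13.3
mouth side z 84.5 top [408.7 286.7] 6.3 low [408.  284.9] 12.4
jar top z 63.4 top [559.8  -3.5] 18.9 low [556.3  -2.8] 19.7
jar side z 61.0 top [557.9  -1.8] 19.9 low [555.6  -3.4] 20.4
bell top z 151.2 top [ 591.5 -290.1] 11.3 low [ 591.8 -289.3] 34.8
bell side z 149.2 top [ 590.2 -289.6] 12.1 low [ 588.6 -289.4] 33.5
```

View pics/t7.png

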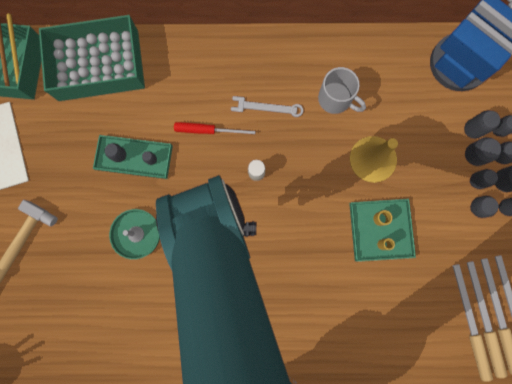

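View pics/s7.png

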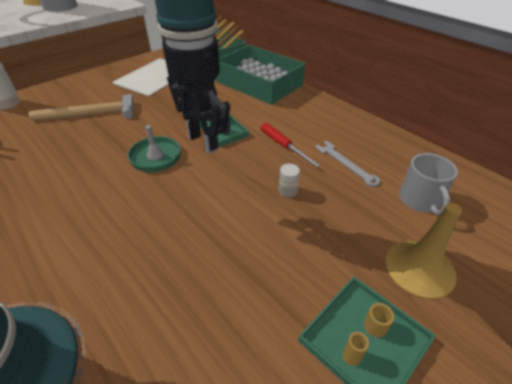

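All five tops sit about 4 mm higher than on the bench, which is the tray floor thickness. In the top view everything stands: plugs (115,152) and (149,158), mouthpiece (134,234), ferrules (384,217) and (389,244), jar and bell where they were. The gripper is clear, so I'm handing in.

```bash
python3 -c "
from station import arm
print(arm.close_job())"
```

```text
the job is handed in; nothing more can be done
None
```

I moved all five parts into their trays and handed the job in at about 31 s of the 133 s allowed; no verdict is reported. The two dent plugs are in the long tray, the two ferrules in the square tray, and the mouthpiece stands rim down near the middle of the dish.

- **Heights:** in the last top-camera check, every part's top was about 4 mm higher than on the bench. That matches standing on the tray floor.
- **Upright and clear of walls:** every part is well inside its walls. No part looked tilted in the pictures; I did not measure the tilt angle.
- **Jar and bell:** both are still standing, within about 1 mm of where they started.
- **Limits:** the contact force readings I saw stayed at about 11 N or below, and the gripper finished empty and clear of everything.
- **Checks that disagreed:** the two cameras differ by about 2 mm, which is within the stated calibration. In the last side view the gripper hid most of the two plugs, so its plug numbers are not usable. I relied on the top view for them and on an earlier clear side view that showed both upright.

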